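# Empty the sprung magazine of spent bike-light packs

### The arm

A 6-joint arm with a two-finger parallel gripper is mounted at the origin on the work surface. World frame = base frame: x ahead of the robot, y to its left, z up, the work surface at z = 0. Lengths are in mm, angles in rad, forces in N, time in s.
With the tool pointing down it reaches from about 350 to 875 mm from the base axis. Payload 4.2 kg.
Tool frame: the origin (TCP) lies midway between the tips of the shut fingers; the grasp point (between the pads) lies 19 mm behind it; z points along the fingers, y is the line along which they close (so a half turn about z gives the same grasp; the last joint's range is limited). The gripper opens to 85 mm and grips with 20 to 120 N. Pads are 22 mm wide; open, the fingers measure 114 mm over their backs; the gripper's body (76 mm by 85 mm) begins 54 mm behind the grasp point. The pads swing forward as they close: fully open they stand 13 mm farther back than shut.
Start: joints at [0.259, 0.385, 0.008, 0, -1.194, -0.259], TCP at [624.979, 0.025, 231.312] pointing down, gripper open.
Joint ranges: [-3.14, 3.14], [-1.21, 2.06], [-1.07, 1.41], [-3.16, 2.05], [-2.99, -0.16], [-3.1, 3.1]. Speed limits (rad/s): [2.79, 2.79, 3.14, 3.14, 3.14, 3.14].

### API

Orientations are given as a unit quaternion [x, y, z, w].
In Python, from bench import sensors, get_image, camera_params, job_done gives the robot as it stands.
- The arm moves only by the tool servo_tool, never from a script. Its argument "motion" is a list of rows, each an object with "travel": the shift along the tool's x, y, z as a fraction of full scale, a list of three; "rot": the turn, a rotation vector about the tool's x, y, z as a fraction of full scale, a list of three; "hand": the opening, from 0 (shut) to 1 (fully open). In form: [{"travel": [x, y, z], "rot": [wx, wy, wz], "hand": hand}, ...]. A call has 1 to 10 rows; each row shifts and turns the commanded pose from where the row before left it, along the tool's axes as they then stand; what a row does not reach is not made up. Full scale, the value 1, is 25 cm for a shift and 360 degrees for a turn. A row lasts 1/12 s, in which the tool goes at most 41.7 mm and 7.16 degrees, less where a joint would pass 70% of its speed; a pose out of reach is approached as far as the arm can. A call with a number of a shift or a turn outside -1 to 1 is refused whole. A call with a gripper value outside its range is refused whole. The fingers move at their own pace and stop on an object; the grip force is fixed at half the most. Time passes only in rows, so rows that do not move let the fingers close. It gives the time, the measured TCP pose, the force, the opening and the grip force at its end, in the units of the state.
- sensors.read_state(): the state, without advancing time (a new reading comes with each control period).
- get_image(name): name is "scene" or "side" or "wrist"; returns (picture, depth): 384x512x3 uint8, red, green, blue; 384x512 float32, mm along the optical axis (not along the pixel's ray), 0 where there is no reading.
- camera_params(name): a dict with "camera_matrix" (3x3 intrinsics, pixels), "R" (3x3) and "t" (3): a world point X has camera coordinates R X + t; the wrist camera has in their place "mount" (4x4, takes a point from camera to tool coordinates, whose origin is the TCP and whose axes are the flange's). Camera axes: x right, y down, z forward; pixel columns grow to the right and rows downward; lengths in mm; the calibration is good to about 2 mm. A picture is of the moment at which its call begins: read the wrist's pose just before it. camera_params takes no time and is no camera call.
- job_done(): hands the job in; it is judged then, once.
The state is a dict: "clock": time; "joints": joint angles; "joint_vel": joint speeds; "joint_efforts": joint torques, N m; "position": TCP position; "ee_rot": TCP orientation; "contact_force": force on the tool from outside, world axes, zero at the start; "wrist_torque": the same for the moment, N m; "gripper_width": finger opening in mm; "grasp_force": force on a finger pad.
Only numpy, scipy, OpenCV 4.12 (cv2) and the standard library are available. Lean on these libraries where they do the work, as an engineer would, in place of code of your own. Each camera call takes 0.05 s, during which the arm holds its last target. There are 200 camera calls.

### The job

Clear all the spent bike-light battery packs out of the sprung magazine, from the top as the spring brings each one up. Post each sound pack through the sprung flap of the collection box so that it drops inside and the flap shuts again, but put any pack with a snapped-off corner in the beech key tray and never in the box. Leave the other things on the console where they are.

Things in the scene. Friction and masses are not known exactly. Their poses are not given: they have to be found in the camera images.
- sound_a_mid (a point): Sound battery pack: plain grey plastic rectangular block 56 x 38 x 15 mm (own x, y, z), 72 g, all four corners whole, two small brass contacts at its -x end. The point is its centre. Pinch it across its 38 mm width (along its own y). May be absent.
- sound_b_mid (a point): Sound battery pack: plain grey plastic rectangular block 56 x 38 x 15 mm (own x, y, z), 72 g, all four corners whole, two small brass contacts at its -x end. The point is its centre. Pinch it across its 38 mm width (along its own y). May be absent.
- sound_c_mid (a point): Sound battery pack: plain grey plastic rectangular block 56 x 38 x 15 mm (own x, y, z), 72 g, all four corners whole, two small brass contacts at its -x end. The point is its centre. Pinch it across its 38 mm width (along its own y). May be absent.
- sound_d_mid (a point): Sound battery pack: plain grey plastic rectangular block 56 x 38 x 15 mm (own x, y, z), 72 g, all four corners whole, two small brass contacts at its -x end. The point is its centre. Pinch it across its 38 mm width (along its own y). May be absent.
- chip_a_mid (a point): Damaged battery pack: the same grey block, 56 x 38 x 15 mm (own x, y, z), 72 g, but the corner at +x, -y is snapped off, leaving a square notch 15 mm (x) by 16 mm (y) through the full thickness. The point is the centre of the whole 56 x 38 x 15 mm outline; its long sides are unbroken for 28 mm behind and 13 mm ahead of the centre. May be absent.
- chip_b_mid (a point): Damaged battery pack: the same grey block, 56 x 38 x 15 mm (own x, y, z), 72 g, but the corner at +x, -y is snapped off, leaving a square notch 15 mm (x) by 16 mm (y) through the full thickness. The point is the centre of the whole 56 x 38 x 15 mm outline; its long sides are unbroken for 28 mm behind and 13 mm ahead of the centre. May be absent.
- chip_c_mid (a point): Damaged battery pack: the same grey block, 56 x 38 x 15 mm (own x, y, z), 72 g, but the corner at +x, -y is snapped off, leaving a square notch 15 mm (x) by 16 mm (y) through the full thickness. The point is the centre of the whole 56 x 38 x 15 mm outline; its long sides are unbroken for 28 mm behind and 13 mm ahead of the centre. May be absent.
- chip_d_mid (a point): Damaged battery pack: the same grey block, 56 x 38 x 15 mm (own x, y, z), 72 g, but the corner at +x, -y is snapped off, leaving a square notch 15 mm (x) by 16 mm (y) through the full thickness. The point is the centre of the whole 56 x 38 x 15 mm outline; its long sides are unbroken for 28 mm behind and 13 mm ahead of the centre. May be absent.
- caddy: Sprung aluminium magazine fixed to the console, base 110 x 90 mm, origin at the centre of its underside. The packs lie flat in it one on another, long sides along its x. End walls (inner faces x = +-30.5 mm) with corner lips (inner faces y = +-21.5 mm) reach 115 mm up; both y sides are open over the middle 49 mm (x = +-24.5 mm), so fingers can reach down there.
- caddy_top (a point): Point on the magazine's axis, 115 mm up, level with the tops of its walls. A soft spring (47 N/m) under the stack lifts it by about one pack thickness whenever a pack is taken, so the upper face of the top pack always stands about 125 mm (+-12 mm) above the console; read that pack's own height. The stack sinks if pressed. The empty plate stops at 116 mm.
- box: White collection box fixed to the console, 150 x 150 x 160 mm, clear roof; origin at the centre of its underside. Its +x is the way in. Its upper front, above z = 100 mm, stands at x = -60 mm (below that at -75) and has an opening 74 mm wide (y), z = 100 to 144 mm, shut by a steel flap hinged along the top that swings inwards under a light spring (under 2 N) and shuts by itself. Hollow: walls 5 mm, floor at z = 8 mm.
- shelf (a point): Centre of the upper face of the flat steel loading shelf before the flap, 110 x 110 mm, 100 mm above the console, no rims, from x = -185 to -70 mm in the box's frame (then a drop), level with the lower edge of the opening. Axes as the box: +x towards the flap. A pack set on it can be pushed from behind with closed fingers; when its rear end comes to x = -62 mm it falls inside.
- flap (a joint): Angle of the flap: 0 shut, growing as it swings into the box, up to 1.4 rad.
- tray: Shallow open beech key tray, loose, 180 x 130 x 25 mm (own x, y, z), walls and floor 5 mm, 0.5 kg; origin at the centre of its underside.
- canister: Bystander: aluminium canister with a twist cap, 68 mm across, 110 mm high; origin under its centre.
- bowl: Bystander: cream ceramic bowl, 120 mm across, 55 mm high; origin under its centre.
- bike_light: Bystander: teal plastic bike light, 34 x 60 x 32 mm; origin under its centre.
- key_1: Bystander: flat steel key, 60 x 24 x 4 mm; origin under its middle.
- key_2: Bystander: flat steel key, 60 x 24 x 4 mm; origin under its middle.
- peg: Bystander: stainless spring clothes peg lying flat, 70 x 13 x 14 mm; origin under its centre.

How it is judged (in metres and radians):
At the end, for the whole second after the job is handed in: Every sound pack lies inside the collection box (centre within its walls and below 95 mm), the flap is shut to 0.15 rad, every damaged pack lies at rest in the tray (centre inside its outline and below 50 mm over its underside), and the tray stands level (x of sound_a_mid in the frame of box between -0.07 and 0.07 m and y of sound_a_mid in the frame of box between -0.07 and 0.07 m and z of sound_a_mid in the frame of box between 0.008 and 0.095 m and x of sound_b_mid in the frame of box between -0.07 and 0.07 m and y of sound_b_mid in the frame of box between -0.07 and 0.07 m and z of sound_b_mid in the frame of box between 0.008 and 0.095 m and x of sound_c_mid in the frame of box between -0.07 and 0.07 m and y of sound_c_mid in the frame of box between -0.07 and 0.07 m and z of sound_c_mid in the frame of box between 0.008 and 0.095 m and x of sound_d_mid in the frame of box between -0.07 and 0.07 m and y of sound_d_mid in the frame of box between -0.07 and 0.07 m and z of sound_d_mid in the frame of box between 0.008 and 0.095 m and x of chip_a_mid in the frame of tray between -0.088 and 0.088 m and y of chip_a_mid in the frame of tray between -0.063 and 0.063 m and z of chip_a_mid in the frame of tray between 0.005 and 0.05 m and linear speed of each of chip_a, chip_b, chip_c, chip_d below 0.03 m/s and x of chip_b_mid in the frame of tray between -0.088 and 0.088 m and y of chip_b_mid in the frame of tray between -0.063 and 0.063 m and z of chip_b_mid in the frame of tray between 0.005 and 0.05 m and x of chip_c_mid in the frame of tray between -0.088 and 0.088 m and y of chip_c_mid in the frame of tray between -0.063 and 0.063 m and z of chip_c_mid in the frame of tray between 0.005 and 0.05 m and x of chip_d_mid in the frame of tray between -0.088 and 0.088 m and y of chip_d_mid in the frame of tray between -0.063 and 0.063 m and z of chip_d_mid in the frame of tray between 0.005 and 0.05 m and value of joint flap below 0.15 rad and angle between tray's own z axis and vertical below 0.1 rad); the robot touches nothing.
It fails at once if a damaged pack has gone into the collection box ((x of chip_a_mid in the frame of box between -0.07 and 0.07 m and y of chip_a_mid in the frame of box between -0.07 and 0.07 m and z of chip_a_mid in the frame of box between 0.008 and 0.095 m) or (x of chip_b_mid in the frame of box between -0.07 and 0.07 m and y of chip_b_mid in the frame of box between -0.07 and 0.07 m and z of chip_b_mid in the frame of box between 0.008 and 0.095 m) or (x of chip_c_mid in the frame of box between -0.07 and 0.07 m and y of chip_c_mid in the frame of box between -0.07 and 0.07 m and z of chip_c_mid in the frame of box between 0.008 and 0.095 m) or (x of chip_d_mid in the frame of box between -0.07 and 0.07 m and y of chip_d_mid in the frame of box between -0.07 and 0.07 m and z of chip_d_mid in the frame of box between 0.008 and 0.095 m)).
It fails at once if a bystander was shifted by more than 6 cm (distance of any of canister, bowl, bike_light, key_1, key_2, peg from where it was at the start of the episode above 0.06 m).
It fails at once if the canister or the bowl was knocked over (angle between any of canister, bowl's own z axis and vertical above 0.6 rad).
Of sound_a, chip_a only 1 to 1 are there at a start; the rules pass over those that are not, and their reading is None.
Of sound_c, chip_c only 1 to 1 are there at a start; the rules pass over those that are not, and their reading is None.
Of sound_d, chip_d only 1 to 2 are there at a start; the rules pass over those that are not, and their reading is None.
At some moment in a run one of tray may be knocked a few centimetres aside while the robot is not near it.
Once in a run the grip may slacken for a moment while it holds something.
It also fails if it takes over 210 s, if anything falls off the work surface, if the arm or the gripper's body presses on something with over 40 N, if the wrist force passes 120 N, or if a joint passes its speed limit or range.

## Working session

There is one attempt and no reset: what is moved stays moved. The work goes in short steps, Python scripts to look and compute and a tool call to move; the robot and the scene stay as the last step left them, time stands still between calls to the robot, and variables do not carry over. Pictures are saved under pics/ and viewed, at most 14 in all, crops included, and the job is handed in when it is done.

Besides the shell and the picture viewer there is one more tool, called after "Call:" by a JSON object that holds its "fn" and its "kwargs". servo_tool: Moves the arm, as the interface text tells. Its arguments: {"type":"object","properties":{"motion":{"type":"array"}},"required":["motion"]}

```bash
mkdir -p pics; ls; python3 - <<'E'
from bench import *
import cv2,numpy as np
s=sensors.read_state();print(s)
for n in("scene","side"):
    p,d=get_image(n);np.savez(f'pics/{n}0.npz',p=p,d=d);cv2.imwrite(f'pics/{n}0.png',p[:,:,::-1])
    c=camera_params(n);print(n,{k:np.round(v,3).tolist() for k,v in c.items()})
print(camera_params("wrist"))
E
```

```text
pics
{'clock': 0.0, 'joints': array([ 2.58591466e-01,  3.85560465e-01,  6.57625255e-03, -5.04367618e-04,
       -1.19400916e+00, -2.58613883e-01]), 'joint_vel': array([-4.97763240e-05, -4.69539589e-04,  9.95598705e-04, -4.68697508e-04,
        1.26008503e-04, -1.65790542e-04]), 'joint_efforts': array([-9.55001960e-04, -3.92286408e+01,  1.88399577e+01,  4.18616563e+00,
       -4.72148502e-03,  8.27910434e-07]), 'position': array([6.24390462e+02, 8.48969060e-03, 2.30199042e+02]), 'ee_rot': array([-0.70703261,  0.70718005,  0.00075491, -0.00083174]), 'contact_force': array([ 0.79689006, -0.50530396, -0.17141212]), 'wrist_torque': array([-0.04494879, -0.03609416,  0.03514441]), 'grasp_force': 0.0, 'gripper_width': 85.05108677541605}
scene {'camera_matrix': [[424.116, 0.0, 253.613], [0.0, 424.116, 190.191], [0.0, 0.0, 1.0]], 'R': [[-0.859, 0.511, -0.004], [0.432, 0.722, -0.541], [-0.274, -0.467, -0.841]], 't': [480.817, -181.501, 1163.836]}
side {'camera_matrix': [[351.254, 0.0, 255.827], [0.0, 351.254, 194.919], [0.0, 0.0, 1.0]], 'R': [[-0.931, -0.365, 0.004], [-0.197, 0.493, -0.847], [0.307, -0.79, -0.531]], 't': [537.535, 205.574, 813.642]}
{'camera_matrix': array([[322.4125635 ,   0.        , 256.34351125],
       [  0.        , 322.4125635 , 191.23322354],
       [  0.        ,   0.        ,   1.        ]]), 'mount': array([[-2.90163766e-04, -9.55415774e-01, -2.95263635e-01,
         7.46557212e+01],
       [ 9.99999955e-01, -2.98512586e-04, -1.67989523e-05,
        -5.36373248e-01],
       [-7.20899271e-05, -2.95263627e-01,  9.55415818e-01,
        -1.43039716e+02],
       [ 0.00000000e+00,  0.00000000e+00,  0.00000000e+00,
         1.00000000e+00]])}
```

View pics/scene0.png

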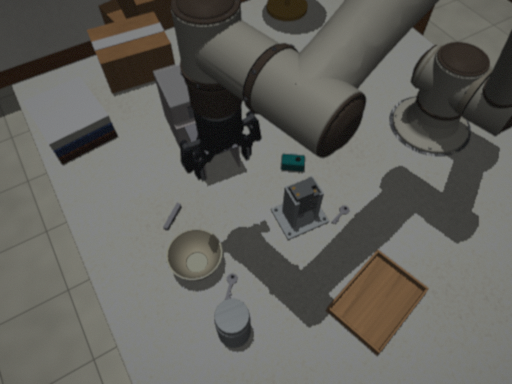

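View pics/side0.png

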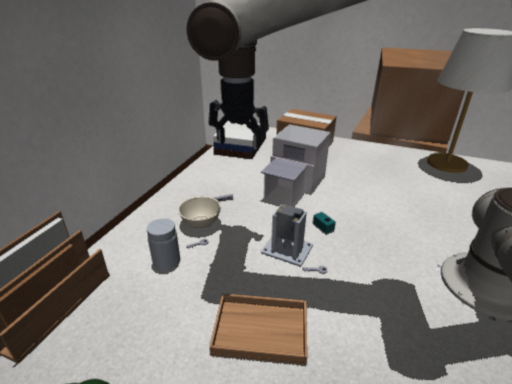

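The scene view shows the magazine at about (303,205), the tray at (378,300) and the shelf at (222,165), with the box partly hidden by the arm. The side view shows the box at (302,150), the shelf at (285,168) and the magazine at (290,230). Next I'll measure positions with depth.

```bash
cat > h.py <<'E'
from bench import *
import cv2,numpy as np
from scipy.spatial.transform import Rotation as Rt
def cloud(n,p=None,d=None):
    s=sensors.read_state()
    if p is None: p,d=get_image(n)
    c=camera_params(n);K=c["camera_matrix"];v,u=np.mgrid[:384,:512]
    X=np.stack([(u-K[0,2])/K[0,0]*d,(v-K[1,2])/K[1,1]*d,d],-1)
    if n=="wrist":
        M=np.array(c["mount"]);X=X@M[:3,:3].T+M[:3,3]
        X=Rt.from_quat(s["ee_rot"]).apply(X.reshape(-1,3)).reshape(X.shape)+s["position"]
    else: X=(X-np.array(c["t"]))@np.array(c["R"])
    X[d<=0]=np.nan
    return p,X
def rect(P):
    r=cv2.minAreaRect(np.float32(P));return np.round(r[0],1),np.round(r[1],1),round(r[2],1),np.round(cv2.boxPoints(r)).tolist()
E
python3 - <<'E'
from h import *
for n in("scene","side"):
    f=np.load(f'pics/{n}0.npz');p,X=cloud(n,f['p'],f['d']);z=X[...,2]
    hsv=cv2.cvtColor(p,cv2.COLOR_RGB2HSV)
    def cc(m,nm,mn=40):
        k,L,st,ce=cv2.connectedComponentsWithStats(m.astype(np.uint8))
        for i in range(1,k):
            if st[i,4]>mn:
                P=X[L==i];print(n,nm,st[i,4],ce[i].round(),'z',np.nanmedian(P[:,2]).round(1),rect(P[:,:2])[:3])
    inw=(X[...,0]>250)&(X[...,0]<900)&(abs(X[...,1])<500)
    sat=hsv[...,1]
    cc(inw&(abs(z-100)<5)&(sat<80),'shelf')
    cc(inw&(abs(z-160)<6)&(sat<80),'boxtop')
    cc(inw&(abs(z-122)<16)&(sat<80),'mag')
    cc(inw&(z>15)&(z<33)&(sat>90)&(hsv[...,0]<25),'tray')
    cc(inw&(z>2)&(z<33)&(sat<90),'low')
E
```

```text
scene shelf 242 [188. 129.] z 99.7 (array([ 608.5, -240.4]), array([80.6, 52.6]), 74.5)
scene shelf 51 [312. 199.] z 101.0 (array([461.5,  77.7]), array([ 8.1, 51.8]), 77.4)
scene shelf 46 [232. 331.] z 100.2 (array([742.5, 232.3]), array([16.4, 55. ]), 64.0)
scene boxtop 1001 [172.  86.] z 159.4 (array([ 584.9, -332. ]), array([139. ,  69.3]), 82.5)
scene mag 266 [177. 111.] z 122.8 (array([ 615.7, -326.5]), array([ 50. , 144.3]), 15.4)
scene mag 618 [303. 191.] z 121.9 (array([468.2,  56.9]), array([52.6, 70.3]), 84.3)
scene mag 956 [231. 316.] z 109.5 (array([732.7, 211.2]), array([62.9, 62.1]), 58.8)
scene tray 190 [ 88. 145.] z 22.5 (array([ 826.2, -390.6]), array([147.3,   9. ]), 6.0)
scene tray 785 [377. 302.] z 23.3 (array([445.5, 311.1]), array([180.3, 128.3]), 15.4)
scene low 63 [171. 128.] z 16.4 (array([ 621.9, -333.1]), array([140.3,   8. ]), 83.8)
scene low 62 [186. 122.] z 7.4 (array([ 572.3, -342.8]), array([14. , 50.8]), 83.4)
scene low 46 [109. 134.] z 23.7 (array([ 777.3, -399.5]), array([55.8, 11.5]), 1.5)
scene low 61 [235. 158.] z 15.4 (array([ 517.3, -168.8]), 
[... 2776 characters left out ...]
(array([537.9, 342.1]), array([ 23.8, 134.3]), 20.3)
side low 83 [163. 312.] z 2.5 (array([653.2, 351. ]), array([39.6, 47.8]), 30.9)
side low 50 [165. 327.] z 2.5 (array([626.3, 376.4]), array([18.9, 48. ]), 18.8)
side low 68 [196. 335.] z 2.4 (array([558. , 369.8]), array([18.4, 46. ]), 67.6)
side low 59 [172. 338.] z 2.5 (array([596.3, 396.1]), array([23.2, 37.4]), 28.8)
side low 233 [123. 353.] z 2.6 (array([663.9, 450.7]), array([46.7, 89.4]), 46.4)
side low 47 [101. 366.] z 2.7 (array([688.2, 491.4]), array([27.8, 18.6]), 6.9)
side low 79 [171. 371.] z 2.4 (array([561.3, 452.5]), array([22.8, 43.5]), 79.1)
side low 52 [155. 379.] z 2.4 (array([582.6, 474. ]), array([23. , 16.7]), 17.0)
```

Call:
{"fn": "servo_tool", "kwargs": {"motion": [{"travel":[-0.0585,0.156,0],"rot":[0,0,0],"hand":1},{"travel":[-0.0585,0.156,0],"rot":[0,0,0],"hand":1},{"travel":[-0.0585,0.156,0],"rot":[0,0,0],"hand":1},{"travel":[-0.0585,0.156,0],"rot":[0,0,0],"hand":1},{"travel":[0,0,0],"rot":[0,0,-0.0192],"hand":1},{"travel":[0,0,0],"rot":[0,0,-0.0192],"hand":1},{"travel":[0,0,0],"rot":[0,0,-0.0192],"hand":1},{"travel":[0,0,0],"rot":[0,0,-0.0192],"hand":1},{"travel":[0,0,0],"rot":[0,0,-0.0192],"hand":1},{"travel":[0,0,0],"rot":[0,0,-0.0192],"hand":1}]}}

```text
clock: 0.93
position: [468.6, 58.5, 231.0]
ee_rot: [0.913, -0.408, -0.0, 0.0]
contact_force: [-0.5, -0.0, 0.4]
gripper_width: 85.3
grasp_force: 0.0
```

Call:
{"fn": "servo_tool", "kwargs": {"motion": [{"travel":[0,0,0],"rot":[0,0,-0.0192],"hand":1},{"travel":[0,0,0],"rot":[0,0,-0.0192],"hand":1},{"travel":[0,0,0],"rot":[0,0,-0.0192],"hand":1},{"travel":[0,0,0],"rot":[0,0,-0.0192],"hand":1},{"travel":[0,0,0],"rot":[0,0,-0.0192],"hand":1},{"travel":[0,0,0],"rot":[0,0,-0.0192],"hand":1},{"travel":[0,0,0],"rot":[0,0,0],"hand":1},{"travel":[0,0,0],"rot":[0,0,0],"hand":1}]}}

```text
clock: 1.6
position: [468.7, 58.5, 231.0]
ee_rot: [0.998, -0.063, -0.0, 0.0]
contact_force: [0.4, -0.8, 0.8]
gripper_width: 85.4
grasp_force: 0.0
```

```bash
cat > top.py <<'E'
# look at magazine: top pack rectangle from wrist depth, and picture crop
from h import *
import sys
def top(tag):
    p,X=cloud("wrist");z=X[...,2]
    near=(np.hypot(X[...,0]-468.5,X[...,1]-58.5)<50)
    cv2.imwrite(f'pics/m{tag}.png',cv2.resize(p[90:300,130:390,::-1],None,fx=2,fy=2,interpolation=cv2.INTER_CUBIC))
    c=near&(np.hypot(X[...,0]-468.5,X[...,1]-58.5)<8);h=np.nanmedian(z[c])
    print('top z',h)
    for lo,hi in((-3,3),):
        m=near&(abs(z-h)<3)
        k,L,st,_=cv2.connectedComponentsWithStats(m.astype(np.uint8));i=1+np.argmax(st[1:,4]);r=rect(X[L==i][:,:2]);print(r,'area px',st[i,4],'fill',cv2.contourArea(cv2.convexHull(np.float32(X[L==i][:,:2]))))
    w=near&(abs(z-115)<2.5)
    if w.sum()>50: print('walls',rect(X[w][:,:2])[:3])
    # corner occupancy in mag frame
    a=np.deg2rad(-7.2);R=np.array([[np.cos(a),np.sin(a)],[-np.sin(a),np.cos(a)]])
    Q=(X[L==i][:,:2]-r[0])@R.T
    for sx in(-1,1):
        for sy in(-1,1):
            n=((sx*Q[:,0]>15)&(sx*Q[:,0]<26)&(sy*Q[:,1]>5)&(sy*Q[:,1]<17)).sum();print('corner',sx,sy,n)
if __name__=="__main__": top(sys.argv[1])
E
python3 top.py 0
python3 - <<'E'
from h import *
cams={}
for n in("scene","side"):
    p,X=cloud(n);z=X[...,2]
    cv2.imwrite(f'pics/{n}1.png',p[...,::-1])
    inw=(X[...,0]>400)&(X[...,0]<720)&(X[...,1]>-450)&(X[...,1]<-100)
    for h in(100,160):
        m=inw&(abs(z-h)<4);k,L,st,ce=cv2.connectedComponentsWithStats(m.astype(np.uint8))
        for i in range(1,k):
            if st[i,4]>150: print(n,h,st[i,4],np.nanmedian(z[L==i]),rect(X[L==i][:,:2]))
    if n=="scene": cv2.imwrite('pics/box1.png',cv2.resize(p[40:200,100:300,::-1],None,fx=3,fy=3))
E
```

```text
top z 124.84041023638606
(array([468.1,  56.6]), array([38. , 56.4]), 84.2, [[438.0, 41.0], [494.0, 35.0], [498.0, 73.0], [442.0, 78.0]]) area px 2834 fill 1983.2200970490812
walls (array([467.9,  56.5]), array([51. , 69.5]), 84.6)
corner -1 -1 187
corner -1 1 0
corner 1 -1 204
corner 1 1 200
scene 100 1818 99.47987408293169 (array([ 558.8, -199.6]), array([132.1, 150.1]), 82.8, [[476.0, -256.0], [625.0, -275.0], [642.0, -143.0], [493.0, -125.0]])
scene 160 2441 159.374510802356 (array([ 543.3, -327.5]), array([141.5, 150.9]), 83.8, [[461.0, -390.0], [611.0, -406.0], [626.0, -265.0], [476.0, -249.0]])
side 100 528 101.23009022408891 (array([ 540.5, -260.2]), array([258.9, 128.3]), 81.6, [[458.0, -379.0], [585.0, -398.0], [623.0, -142.0], [496.0, -123.0]])
side 160 278 161.22749825969413 (array([ 489.8, -326.1]), array([ 63. , 145.7]), 7.0, [[450.0, -258.0], [467.0, -402.0], [530.0, -395.0], [512.0, -250.0]])
```

View pics/m0.png

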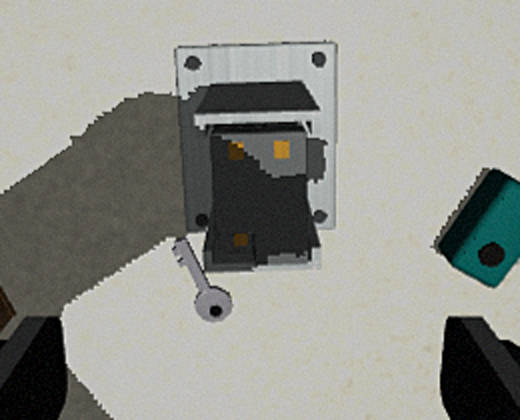

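View pics/box1.png

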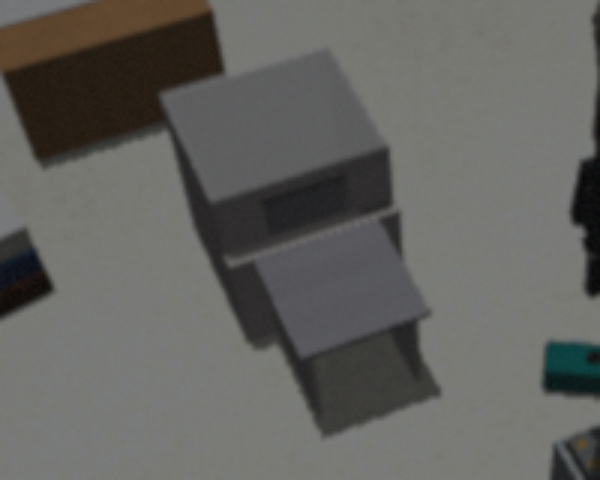

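The wrist view shows the top pack with contacts at the upper end (236,150 and 281,150) and its lower-left corner missing: a contact of the next pack shows through at (240,240). So the top pack is damaged. The scene view shows the box, its dark flap and the clear shelf.

Call:
{"fn": "servo_tool", "kwargs": {"motion": [{"travel":[0.006,0.008,0.14],"rot":[0,0,-0.004],"hand":1},{"travel":[0,0,0.14],"rot":[0,0,0],"hand":1},{"travel":[0,0,0.14],"rot":[0,0,0],"hand":1},{"travel":[0,0,0.06],"rot":[0,0,0],"hand":1},{"travel":[0,0,0],"rot":[0,0,0],"hand":1},{"travel":[0,0,0],"rot":[0,0,0],"hand":0},{"travel":[0,0,0],"rot":[0,0,0],"hand":0},{"travel":[0,0,0],"rot":[0,0,0],"hand":0},{"travel":[0,0,0],"rot":[0,0,0],"hand":0},{"travel":[0,0,0],"rot":[0,0,0],"hand":0}]}}

```text
clock: 2.58
position: [470.9, 56.7, 112.5]
ee_rot: [0.999, -0.049, 0.001, -0.001]
contact_force: [0.8, 0.1, -0.2]
gripper_width: 36.3
grasp_force: 64.7
```

Call:
{"fn": "servo_tool", "kwargs": {"motion": [{"travel":[0,0,0],"rot":[0,0,0],"hand":0},{"travel":[0,0,0],"rot":[0,0,0],"hand":0},{"travel":[0,0,0],"rot":[0,0,0],"hand":0}]}}

```text
clock: 2.83
position: [470.5, 56.5, 111.7]
ee_rot: [0.999, -0.049, 0.0, -0.0]
contact_force: [-0.2, 0.7, 1.0]
gripper_width: 35.8
grasp_force: 64.7
```

Call:
{"fn": "servo_tool", "kwargs": {"motion": [{"travel":[0,0,-0.04],"rot":[0,0,0],"hand":0},{"travel":[0,0,-0.08],"rot":[0,0,0],"hand":0},{"travel":[0,0,-0.12],"rot":[0,0,0],"hand":0},{"travel":[0,0,-0.12],"rot":[0,0,0],"hand":0},{"travel":[0,0,0],"rot":[0,0,0.019],"hand":0},{"travel":[0,0,0],"rot":[0,0,0.019],"hand":0},{"travel":[0,0,0],"rot":[0,0,0.019],"hand":0},{"travel":[0,0,0],"rot":[0,0,0.019],"hand":0},{"travel":[0,0,0],"rot":[0,0,0.019],"hand":0},{"travel":[0,0,0],"rot":[0,0,0.019],"hand":0}]}}

```text
clock: 3.67
position: [469.7, 56.2, 201.0]
ee_rot: [0.917, -0.399, -0.001, 0.0]
contact_force: [0.7, 0.7, -0.8]
gripper_width: 36.1
grasp_force: 64.6
```

Call:
{"fn": "servo_tool", "kwargs": {"motion": [{"travel":[0,0,0],"rot":[0,0,0.019],"hand":0},{"travel":[0,0,0],"rot":[0,0,0.019],"hand":0},{"travel":[0,0,0],"rot":[0,0,0.019],"hand":0},{"travel":[0,0,0],"rot":[0,0,0.019],"hand":0},{"travel":[0,0,0],"rot":[0,0,0],"hand":0}]}}

```text
clock: 4.08
position: [469.7, 56.2, 201.0]
ee_rot: [0.798, -0.603, -0.0, 0.0]
contact_force: [-0.1, -0.2, -0.7]
gripper_width: 36.5
grasp_force: 37.3
```

```bash
cat > tray.py <<'E'
# tray pose from both fixed cameras, and tool-frame shift to a spot (tray mm) at TCP height z
from h import *
import sys
def tray():
    o=[]
    for n in("scene","side"):
        p,X=cloud(n);z=X[...,2];hs=cv2.cvtColor(p,cv2.COLOR_RGB2HSV)
        m=(X[...,0]>250)&(X[...,0]<700)&(X[...,1]>150)&(X[...,1]<480)&(z>2)&(z<33)&(hs[...,1]>70)&(hs[...,0]<25)
        m=cv2.morphologyEx(m.astype(np.uint8),cv2.MORPH_CLOSE,np.ones((3,3)))
        k,L,st,_=cv2.connectedComponentsWithStats(m);i=1+np.argmax(st[1:,4]);P=X[(L==i)&(z>2)&(z<33)]
        r=cv2.minAreaRect(np.float32(P[:,:2]));c,(w,h),a=r
        if w<h:a-=90
        o.append([c[0],c[1],a]);print(n,np.round(r[0],1),np.round(r[1],1),'long axis',round(a,1))
    return np.mean(o,0)
def shift(x,y,z,yaw=None):
    s=sensors.read_state();R=Rt.from_quat(s["ee_rot"]);d=R.inv().apply(np.array([x,y,z])-s["position"])
    X=R.apply([1,0,0]);print('pos',s["position"].round(1),'tool x yaw',np.rad2deg(np.arctan2(X[1],X[0])).round(1),'width',round(s["gripper_width"],1))
    print('travel frac',(d/250).round(4))
if __name__=="__main__":
    t=tray();a=np.deg2rad(t[2]);x,y,z=map(float,sys.argv[1:4])
    print('want tool x yaw',t[2]-75-15.5+0.5 if 0 else t[2]-90)
    shift(t[0]+x*np.cos(a)-y*np.sin(a),t[1]+x*np.sin(a)+y*np.cos(a),z)
E
python3 tray.py 45 -29 200
```

```text
scene [445.6 310.9] [181.7 129.2] long axis 15.3
side [444.9 312.4] [178.  130.5] long axis 15.2
want tool x yaw -74.75636768341064
pos [469.9  56.2 201.1] tool x yaw -73.9 width 36.3
travel frac [-0.8901 -0.3676  0.0039]
```

Call:
{"fn": "servo_tool", "kwargs": {"motion": [{"travel":[-0.148,-0.0613,0],"rot":[0,0,0.002],"hand":0},{"travel":[-0.148,-0.0613,0],"rot":[0,0,0],"hand":0},{"travel":[-0.148,-0.0613,0],"rot":[0,0,0],"hand":0},{"travel":[-0.148,-0.0613,0],"rot":[0,0,0],"hand":0},{"travel":[-0.148,-0.0613,0],"rot":[0,0,0],"hand":0},{"travel":[-0.148,-0.0613,0],"rot":[0,0,0],"hand":0},{"travel":[0,0,0],"rot":[0,0,0],"hand":0},{"travel":[0,0,0.16],"rot":[0,0,0],"hand":0},{"travel":[0,0,0.16],"rot":[0,0,0],"hand":0},{"travel":[0,0,0.16],"rot":[0,0,0],"hand":0}]}}

```text
clock: 5.02
position: [500.0, 295.4, 80.4]
ee_rot: [0.796, -0.606, 0.0, -0.001]
contact_force: [-0.9, 0.8, -2.2]
gripper_width: 36.4
grasp_force: 65.1
```

```bash
python3 tray.py 45 -29 12
```

```text
scene [445.6 311.2] [180.9 128.7] long axis 15.4
side [445.  312.4] [177.6 129.8] long axis 15.4
want tool x yaw -74.57131671905518
pos [495.7 291.2  74.5] tool x yaw -74.7 width 36.0
travel frac [-0.0189 -0.0111  0.2497]
```

Call:
{"fn": "servo_tool", "kwargs": {"motion": [{"travel":[-0.019,-0.011,0.1],"rot":[0,0,0],"hand":0},{"travel":[0,0,0.1],"rot":[0,0,0],"hand":0},{"travel":[0,0,0.05],"rot":[0,0,0],"hand":0},{"travel":[0,0,0],"rot":[0,0,0],"hand":0},{"travel":[0,0,0],"rot":[0,0,0],"hand":0},{"travel":[0,0,0],"rot":[0,0,0],"hand":0.7},{"travel":[0,0,0],"rot":[0,0,0],"hand":0.7},{"travel":[0,0,0],"rot":[0,0,0],"hand":0.7},{"travel":[0,0,-0.1],"rot":[0,0,0],"hand":0.7},{"travel":[0,0,-0.16],"rot":[0,0,0],"hand":0.7}]}}

```text
clock: 5.95
position: [499.5, 298.3, 81.6]
ee_rot: [0.795, -0.607, -0.001, 0.004]
contact_force: [-0.6, 1.1, 0.1]
gripper_width: 59.4
grasp_force: 0.0
```

Call:
{"fn": "servo_tool", "kwargs": {"motion": [{"travel":[0,0,-0.16],"rot":[0,0,0],"hand":1},{"travel":[0,0,-0.16],"rot":[0,0,0],"hand":1},{"travel":[0,0,-0.16],"rot":[0,0,0],"hand":1},{"travel":[0,0,-0.12],"rot":[0,0,0],"hand":1},{"travel":[0,0,0],"rot":[0,0,0],"hand":1}]}}

```text
clock: 6.37
position: [504.8, 302.2, 243.7]
ee_rot: [0.795, -0.606, 0.002, -0.009]
contact_force: [-0.4, 0.2, 0.1]
gripper_width: 85.6
grasp_force: 0.0
```

```bash
python3 - <<'E'
from h import *
from tray import shift
shift(468,56.5,231)
p,X=cloud("wrist");cv2.imwrite('pics/t1.png',p[...,::-1])
m=(X[...,2]>15)&(X[...,2]<24)&(cv2.cvtColor(p,cv2.COLOR_RGB2HSV)[...,1]<70)
k,L,st,_=cv2.connectedComponentsWithStats(m.astype(np.uint8))
for i in range(1,k):
    if st[i,4]>400: print(np.nanmedian(X[L==i][:,2]),rect(X[L==i][:,:2]))
E
```

```text
pos [504.8 302.2 243.7] tool x yaw -74.7 width 85.6
travel frac [0.9093 0.4027 0.0381]
20.575365051900235 (array([504. , 305.6]), array([37.5, 55.6]), 15.2, [[479.0, 327.0], [493.0, 274.0], [529.0, 284.0], [515.0, 337.0]])
```

Call:
{"fn": "servo_tool", "kwargs": {"motion": [{"travel":[0.1515,0.067,0.0065],"rot":[0,0,0],"hand":1},{"travel":[0.1515,0.067,0.0065],"rot":[0,0,0],"hand":1},{"travel":[0.1515,0.067,0.0065],"rot":[0,0,0],"hand":1},{"travel":[0.1515,0.067,0.0065],"rot":[0,0,0],"hand":1},{"travel":[0.1515,0.067,0.0065],"rot":[0,0,0],"hand":1},{"travel":[0.1515,0.067,0.0065],"rot":[0,0,0],"hand":1}]}}

```text
clock: 6.92
position: [462.9, 52.5, 223.6]
ee_rot: [0.795, -0.607, -0.0, 0.0]
contact_force: [0.7, -0.7, -0.9]
gripper_width: 85.1
grasp_force: 0.0
```

Call:
{"fn": "servo_tool", "kwargs": {"motion": [{"travel":[0,0,0],"rot":[0,0,-0.0192],"hand":1},{"travel":[0,0,0],"rot":[0,0,-0.0192],"hand":1},{"travel":[0,0,0],"rot":[0,0,-0.0192],"hand":1},{"travel":[0,0,0],"rot":[0,0,-0.0192],"hand":1},{"travel":[0,0,0],"rot":[0,0,-0.0192],"hand":1},{"travel":[0,0,0],"rot":[0,0,-0.0192],"hand":1},{"travel":[0,0,0],"rot":[0,0,-0.0192],"hand":1},{"travel":[0,0,0],"rot":[0,0,-0.0192],"hand":1},{"travel":[0,0,0],"rot":[0,0,-0.0192],"hand":1},{"travel":[0,0,0],"rot":[0,0,-0.0192],"hand":1}]}}

```text
clock: 7.75
position: [463.6, 54.1, 223.5]
ee_rot: [0.999, -0.046, -0.001, 0.0]
contact_force: [0.4, -0.1, -0.5]
gripper_width: 85.2
grasp_force: 0.0
```

Call:
{"fn": "servo_tool", "kwargs": {"motion": [{"travel":[0,0,0],"rot":[0,0,0],"hand":1},{"travel":[0,0,0],"rot":[0,0,0],"hand":1},{"travel":[0,0,0],"rot":[0,0,0],"hand":1}]}}

```text
clock: 8.0
position: [464.0, 54.3, 223.8]
ee_rot: [0.999, -0.05, -0.0, 0.0]
contact_force: [0.8, -0.5, 0.5]
gripper_width: 85.3
grasp_force: 0.0
```

```bash
python3 top.py 1; python3 -c "
from tray import *
shift(468,56.5,111)"
```

```text
top z 300.8476223389325
(array([475. ,  53.7]), array([42.6,  3.7]), 84.4, [[471.0, 33.0], [475.0, 32.0], [479.0, 75.0], [475.0, 75.0]]) area px 2022 fill 135.94922286795918
walls (array([467.8,  56.6]), array([50.9, 69.7]), 84.5)
corner -1 -1 0
corner -1 1 0
corner 1 -1 0
corner 1 1 0
pos [464.1  54.3 223.9] tool x yaw -5.7 width 85.5
travel frac [ 0.015  -0.0103  0.4514]
```

View pics/m1.png

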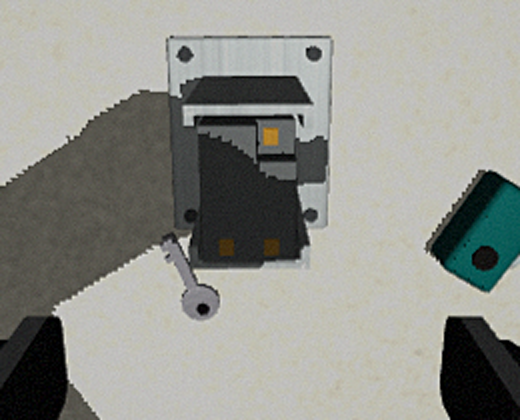

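```bash
sed -i "s/    near=(/    z[z>150]=np.nan;near=(/; s/h=np.nanmedian(z\[c\])/h=np.nanmedian(z[c])/" top.py; python3 top.py 2
```

```text
top z 125.180972683401
(array([467.8,  56.6]), array([38.1, 56.5]), 85.1, [[438.0, 40.0], [494.0, 35.0], [498.0, 73.0], [441.0, 78.0]]) area px 2956 fill 1995.0465970325167
walls (array([467.8,  56.6]), array([50.5, 69.6]), 84.3)
corner -1 -1 194
corner -1 1 190
corner 1 -1 0
corner 1 1 218
```

The view shows the contacts at the bottom (227,247 and 271,247) and a notch at the upper right (278,145), so this pack is damaged too.

Call:
{"fn": "servo_tool", "kwargs": {"motion": [{"travel":[0.007,-0.01,0.13],"rot":[0,0,0],"hand":1},{"travel":[0,0,0.13],"rot":[0,0,0],"hand":1},{"travel":[0,0,0.13],"rot":[0,0,0],"hand":1},{"travel":[0,0,0.06],"rot":[0,0,0],"hand":1},{"travel":[0,0,0],"rot":[0,0,0],"hand":1},{"travel":[0,0,0],"rot":[0,0,0],"hand":0},{"travel":[0,0,0],"rot":[0,0,0],"hand":0},{"travel":[0,0,0],"rot":[0,0,0],"hand":0},{"travel":[0,0,0],"rot":[0,0,0],"hand":0},{"travel":[0,0,0],"rot":[0,0,0],"hand":0}]}}

```text
clock: 8.93
position: [467.0, 57.1, 112.7]
ee_rot: [0.999, -0.049, 0.001, -0.001]
contact_force: [0.1, -0.8, 0.5]
gripper_width: 36.0
grasp_force: 64.7
```

Call:
{"fn": "servo_tool", "kwargs": {"motion": [{"travel":[0,0,0],"rot":[0,0,0],"hand":0},{"travel":[0,0,0],"rot":[0,0,0],"hand":0},{"travel":[0,0,-0.04],"rot":[0,0,0],"hand":0},{"travel":[0,0,-0.08],"rot":[0,0,0],"hand":0},{"travel":[0,0,-0.12],"rot":[0,0,0],"hand":0},{"travel":[0,0,-0.12],"rot":[0,0,0],"hand":0},{"travel":[0,0,0],"rot":[0,0,0.019],"hand":0},{"travel":[0,0,0],"rot":[0,0,0.019],"hand":0},{"travel":[0,0,0],"rot":[0,0,0.019],"hand":0},{"travel":[0,0,0],"rot":[0,0,0.019],"hand":0}]}}

```text
clock: 9.77
position: [465.8, 56.6, 201.6]
ee_rot: [0.958, -0.287, -0.0, -0.0]
contact_force: [0.7, -0.2, -1.0]
gripper_width: 35.9
grasp_force: 64.6
```

Call:
{"fn": "servo_tool", "kwargs": {"motion": [{"travel":[0,0,0],"rot":[0,0,0.019],"hand":0},{"travel":[0,0,0],"rot":[0,0,0.019],"hand":0},{"travel":[0,0,0],"rot":[0,0,0.019],"hand":0},{"travel":[0,0,0],"rot":[0,0,0.019],"hand":0},{"travel":[0,0,0],"rot":[0,0,0.019],"hand":0},{"travel":[0,0,0],"rot":[0,0,0.019],"hand":0},{"travel":[0,0,0],"rot":[0,0,0],"hand":0},{"travel":[0,0,0],"rot":[0,0,0],"hand":0},{"travel":[0,0,0],"rot":[0,0,0],"hand":0}]}}

```text
clock: 10.52
position: [466.1, 56.7, 201.4]
ee_rot: [0.799, -0.601, -0.0, 0.0]
contact_force: [0.1, 0.2, -1.2]
gripper_width: 36.1
grasp_force: 64.5
```

```bash
python3 tray.py -45 -29 200
```

```text
scene [447. 311.] [181.  129.3] long axis 15.6
side [445.4 312.2] [181.2 130. ] long axis 15.5
want tool x yaw -74.48639059066772
pos [466.1  56.7 201.5] tool x yaw -73.9 width 36.4
travel frac [-0.8877 -0.0246  0.0061]
```

Call:
{"fn": "servo_tool", "kwargs": {"motion": [{"travel":[-0.148,-0.0041,0],"rot":[0,0,0],"hand":0},{"travel":[-0.148,-0.0041,0],"rot":[0,0,0],"hand":0},{"travel":[-0.148,-0.0041,0],"rot":[0,0,0],"hand":0},{"travel":[-0.148,-0.0041,0],"rot":[0,0,0],"hand":0},{"travel":[-0.148,-0.0041,0],"rot":[0,0,0],"hand":0},{"travel":[-0.148,-0.0041,0],"rot":[0,0,0],"hand":0},{"travel":[0,0,0.1],"rot":[0,0,0],"hand":0},{"travel":[0,0,0.16],"rot":[0,0,0],"hand":0},{"travel":[0,0,0.16],"rot":[0,0,0],"hand":0},{"travel":[0,0,0],"rot":[0,0,0.0015],"hand":0}]}}

```text
clock: 11.45
position: [406.8, 267.9, 89.8]
ee_rot: [0.795, -0.606, -0.001, 0.008]
contact_force: [-1.3, -1.5, -1.4]
gripper_width: 36.0
grasp_force: 64.6
```

```bash
python3 tray.py -45 -29 12
```

```text
scene [446.9 311.4] [181.2 128.6] long axis 15.4
side [444.8 312.3] [181.1 130.2] long axis 15.6
want tool x yaw -74.49772214889526
pos [411.  271.5  96.3] tool x yaw -74.5 width 36.3
travel frac [-0.0032  0.0019  0.3371]
```

Call:
{"fn": "servo_tool", "kwargs": {"motion": [{"travel":[0,0,0.12],"rot":[0,0,0],"hand":0},{"travel":[0,0,0.12],"rot":[0,0,0],"hand":0},{"travel":[0,0,0.09],"rot":[0,0,0],"hand":0},{"travel":[0,0,0],"rot":[0,0,0],"hand":0},{"travel":[0,0,0],"rot":[0,0,0],"hand":0},{"travel":[0,0,0],"rot":[0,0,0],"hand":0.6},{"travel":[0,0,0],"rot":[0,0,0],"hand":0.6},{"travel":[0,0,0],"rot":[0,0,0],"hand":0.6},{"travel":[0,0,-0.1],"rot":[0,0,0],"hand":0.6},{"travel":[0,0,-0.16],"rot":[0,0,0],"hand":0.6}]}}

```text
clock: 12.38
position: [409.4, 269.9, 77.8]
ee_rot: [0.795, -0.606, -0.0, 0.004]
contact_force: [0.5, 1.0, -0.3]
gripper_width: 51.1
grasp_force: 0.0
```

Call:
{"fn": "servo_tool", "kwargs": {"motion": [{"travel":[0,0,-0.16],"rot":[0,0,0],"hand":1},{"travel":[0,0,-0.16],"rot":[0,0,0],"hand":1},{"travel":[0,0,-0.16],"rot":[0,0,0],"hand":1},{"travel":[0,0,-0.1],"rot":[0,0,0],"hand":1},{"travel":[0.15,0.004,0],"rot":[0,0,0],"hand":1},{"travel":[0.15,0.004,0],"rot":[0,0,0],"hand":1},{"travel":[0.15,0.004,0],"rot":[0,0,0],"hand":1},{"travel":[0.15,0.004,0],"rot":[0,0,0],"hand":1},{"travel":[0.15,0.004,0],"rot":[0,0,0],"hand":1},{"travel":[0.138,0.004,0],"rot":[0,0,0],"hand":1}]}}

```text
clock: 13.22
position: [464.4, 54.3, 225.6]
ee_rot: [0.796, -0.606, 0.001, -0.001]
contact_force: [0.6, 0.1, -0.2]
gripper_width: 85.5
grasp_force: 0.0
```

Call:
{"fn": "servo_tool", "kwargs": {"motion": [{"travel":[0,0,0],"rot":[0,0,-0.0192],"hand":1},{"travel":[0,0,0],"rot":[0,0,-0.0192],"hand":1},{"travel":[0,0,0],"rot":[0,0,-0.0192],"hand":1},{"travel":[0,0,0],"rot":[0,0,-0.0192],"hand":1},{"travel":[0,0,0],"rot":[0,0,-0.0192],"hand":1},{"travel":[0,0,0],"rot":[0,0,-0.0192],"hand":1},{"travel":[0,0,0],"rot":[0,0,-0.0192],"hand":1},{"travel":[0,0,0],"rot":[0,0,-0.0192],"hand":1},{"travel":[0,0,0],"rot":[0,0,-0.0192],"hand":1},{"travel":[0,0,0],"rot":[0,0,-0.0192],"hand":1}]}}

```text
clock: 14.05
position: [464.3, 56.2, 225.3]
ee_rot: [0.999, -0.044, 0.001, -0.0]
contact_force: [0.0, -0.0, 1.3]
gripper_width: 85.2
grasp_force: 0.0
```

Call:
{"fn": "servo_tool", "kwargs": {"motion": [{"travel":[0,0,0],"rot":[0,0,0],"hand":1},{"travel":[0,0,0],"rot":[0,0,0],"hand":1},{"travel":[0,0,0],"rot":[0,0,0],"hand":1}]}}

```text
clock: 14.3
position: [464.3, 56.2, 224.7]
ee_rot: [0.999, -0.049, 0.001, -0.0]
contact_force: [0.7, 0.5, -0.2]
gripper_width: 85.6
grasp_force: 0.0
```

```bash
python3 top.py 3; python3 -c "
from tray import *
shift(468,56.5,111);tray()
p,X=cloud('scene');cv2.imwrite('pics/s3.png',cv2.resize(p[180:384,240:512,::-1],None,fx=2,fy=2))
m=(abs(X[...,0]-445)<110)&(abs(X[...,1]-311)<90)&(cv2.cvtColor(p,cv2.COLOR_RGB2HSV)[...,1]<75)&(X[...,2]>16)&(X[...,2]<40)
k,L,st,_=cv2.connectedComponentsWithStats(m.astype(np.uint8))
for i in range(1,k):
    if st[i,4]>60: print(st[i,4],np.nanmedian(X[L==i][:,2]),rect(X[L==i][:,:2])[:3])
"
```

```text
top z 125.5571742510578
(array([467.8,  56.6]), array([37.9, 56.1]), 84.5, [[438.0, 40.0], [494.0, 35.0], [498.0, 73.0], [442.0, 78.0]]) area px 2998 fill 1994.503232700692
walls (array([467.7,  56.5]), array([51.1, 70. ]), 84.6)
corner -1 -1 189
corner -1 1 0
corner 1 -1 228
corner 1 1 211
pos [464.3  56.3 224.5] tool x yaw -5.6 width 85.7
travel frac [ 0.0141 -0.0022  0.4541]
scene [446.5 310.9] [181.6 129.1] long axis 15.5
side [445.4 311.6] [180.7 131.4] long axis 15.6
388 19.447992687149775 (array([413.6, 274.1]), array([40. , 55.8]), 15.0)
441 19.53698068902756 (array([504.3, 306. ]), array([39.2, 56. ]), 15.2)
```

Corner (-x,+y) is empty in the depth map again, so the third pack is damaged too. Both earlier packs lie flat in the tray.

Call:
{"fn": "servo_tool", "kwargs": {"motion": [{"travel":[0.022,-0.002,0.13],"rot":[0,0,0],"hand":1},{"travel":[0,0,0.13],"rot":[0,0,0],"hand":1},{"travel":[0,0,0.13],"rot":[0,0,0],"hand":1},{"travel":[0,0,0.062],"rot":[0,0,0],"hand":1},{"travel":[0,0,0],"rot":[0,0,0],"hand":1},{"travel":[0,0,0],"rot":[0,0,0],"hand":0},{"travel":[0,0,0],"rot":[0,0,0],"hand":0},{"travel":[0,0,0],"rot":[0,0,0],"hand":0},{"travel":[0,0,0],"rot":[0,0,0],"hand":0},{"travel":[0,0,0],"rot":[0,0,0],"hand":0}]}}

```text
clock: 15.33
position: [470.6, 56.6, 112.2]
ee_rot: [0.999, -0.047, 0.001, -0.001]
contact_force: [-0.0, 0.9, -0.5]
gripper_width: 36.5
grasp_force: 65.0
```

Call:
{"fn": "servo_tool", "kwargs": {"motion": [{"travel":[0,0,0],"rot":[0,0,0],"hand":0},{"travel":[0,0,0],"rot":[0,0,0],"hand":0},{"travel":[0,0,-0.04],"rot":[0,0,0],"hand":0},{"travel":[0,0,-0.08],"rot":[0,0,0],"hand":0},{"travel":[0,0,-0.12],"rot":[0,0,0],"hand":0},{"travel":[0,0,-0.12],"rot":[0,0,0],"hand":0},{"travel":[0,0,0],"rot":[0,0,0.0192],"hand":0},{"travel":[0,0,0],"rot":[0,0,0.0192],"hand":0},{"travel":[0,0,0],"rot":[0,0,0.0192],"hand":0},{"travel":[0,0,0],"rot":[0,0,0.0192],"hand":0}]}}

```text
clock: 16.17
position: [469.5, 56.1, 201.1]
ee_rot: [0.958, -0.288, -0.0, -0.0]
contact_force: [-0.1, -0.0, -1.2]
gripper_width: 36.4
grasp_force: 65.0
```

Call:
{"fn": "servo_tool", "kwargs": {"motion": [{"travel":[0,0,0],"rot":[0,0,0.0192],"hand":0},{"travel":[0,0,0],"rot":[0,0,0.0192],"hand":0},{"travel":[0,0,0],"rot":[0,0,0.0192],"hand":0},{"travel":[0,0,0],"rot":[0,0,0.0192],"hand":0},{"travel":[0,0,0],"rot":[0,0,0.0192],"hand":0},{"travel":[0,0,0],"rot":[0,0,0.0192],"hand":0},{"travel":[0,0,0],"rot":[0,0,0],"hand":0},{"travel":[0,0,0],"rot":[0,0,0],"hand":0},{"travel":[0,0,0],"rot":[0,0,0],"hand":0}]}}

```text
clock: 16.92
position: [469.7, 56.2, 201.0]
ee_rot: [0.796, -0.605, -0.0, 0.0]
contact_force: [0.7, -0.8, -1.3]
gripper_width: 36.3
grasp_force: 64.9
```

```bash
python3 tray.py -43 30.5 200
```

```text
scene [465.  326.5] [180.7 129.2] long axis 15.3
side [464.2 327.1] [179.4 132.1] long axis 15.3
want tool x yaw -74.69002151489258
pos [469.8  56.2 201. ] tool x yaw -74.5 width 36.0
travel frac [-1.1711 -0.0985  0.004 ]
```

The tray has been knocked by about (19, 15) mm, and the plan now uses the new pose.

Call:
{"fn": "servo_tool", "kwargs": {"motion": [{"travel":[-0.1464,-0.0123,0],"rot":[0,0,0],"hand":0},{"travel":[-0.1464,-0.0123,0],"rot":[0,0,0],"hand":0},{"travel":[-0.1464,-0.0123,0],"rot":[0,0,0],"hand":0},{"travel":[-0.1464,-0.0123,0],"rot":[0,0,0],"hand":0},{"travel":[-0.1464,-0.0123,0],"rot":[0,0,0],"hand":0},{"travel":[-0.1464,-0.0123,0],"rot":[0,0,0],"hand":0},{"travel":[-0.1464,-0.0123,0],"rot":[0,0,0],"hand":0},{"travel":[-0.1464,-0.0123,0],"rot":[0,0,0],"hand":0},{"travel":[0,0,0.15],"rot":[0,0,0],"hand":0},{"travel":[0,0,0.15],"rot":[0,0,0],"hand":0}]}}

```text
clock: 17.85
position: [416.2, 348.9, 127.2]
ee_rot: [0.797, -0.604, -0.0, -0.004]
contact_force: [-0.6, -1.5, -2.3]
gripper_width: 36.0
grasp_force: 65.0
```

Call:
{"fn": "servo_tool", "kwargs": {"motion": [{"travel":[0,0,0.12],"rot":[0,0,0],"hand":0},{"travel":[0,0,0],"rot":[0,0,0],"hand":0},{"travel":[0,0,0],"rot":[0,0,0],"hand":0}]}}

```text
clock: 18.1
position: [415.4, 344.4, 95.2]
ee_rot: [0.796, -0.605, 0.0, 0.002]
contact_force: [-0.1, 0.3, 0.3]
gripper_width: 35.9
grasp_force: 64.9
```

```bash
python3 tray.py -43 30.5 12
```

```text
scene [465.  327.1] [180.9 129. ] long axis 15.2
side [464.5 328.7] [177.9 129.6] long axis 15.2
want tool x yaw -74.81117057800293
pos [416.9 346.3  98.1] tool x yaw -74.5 width 36.0
travel frac [-3.000e-04  7.500e-03  3.445e-01]
```

Now release and return to the magazine. The way back in the tool frame is about (+1.171, +0.095).

Call:
{"fn": "servo_tool", "kwargs": {"motion": [{"travel":[0,0.004,0.12],"rot":[0,0,0],"hand":0},{"travel":[0,0,0.12],"rot":[0,0,0],"hand":0},{"travel":[0,0,0.1],"rot":[0,0,0],"hand":0},{"travel":[0,0,0],"rot":[0,0,0],"hand":0},{"travel":[0,0,0],"rot":[0,0,0],"hand":0},{"travel":[0,0,0],"rot":[0,0,0],"hand":0.6},{"travel":[0,0,0],"rot":[0,0,0],"hand":0.6},{"travel":[0,0,0],"rot":[0,0,0],"hand":0.6},{"travel":[0,0,-0.1],"rot":[0,0,0],"hand":0.6},{"travel":[0,0,-0.16],"rot":[0,0,0],"hand":0.6}]}}

```text
clock: 19.03
position: [412.8, 342.5, 73.7]
ee_rot: [0.796, -0.606, -0.0, 0.004]
contact_force: [0.8, 1.0, -0.0]
gripper_width: 51.0
grasp_force: 0.0
```

Call:
{"fn": "servo_tool", "kwargs": {"motion": [{"travel":[0,0,-0.16],"rot":[0,0,0],"hand":1},{"travel":[0,0,-0.16],"rot":[0,0,0],"hand":1},{"travel":[0,0,-0.16],"rot":[0,0,0],"hand":1},{"travel":[0,0,-0.1],"rot":[0,0,0],"hand":1},{"travel":[0.1464,0.012,0],"rot":[0,0,0],"hand":1},{"travel":[0.1464,0.012,0],"rot":[0,0,0],"hand":1},{"travel":[0.1464,0.012,0],"rot":[0,0,0],"hand":1},{"travel":[0.1464,0.012,0],"rot":[0,0,0],"hand":1},{"travel":[0.1464,0.012,0],"rot":[0,0,0],"hand":1},{"travel":[0.1464,0.012,0],"rot":[0,0,0],"hand":1}]}}

```text
clock: 19.87
position: [455.6, 126.7, 222.0]
ee_rot: [0.796, -0.605, 0.0, -0.001]
contact_force: [0.7, -0.1, 0.5]
gripper_width: 85.3
grasp_force: 0.0
```

Call:
{"fn": "servo_tool", "kwargs": {"motion": [{"travel":[0.1464,0.012,0],"rot":[0,0,0],"hand":1},{"travel":[0.1464,0.012,0],"rot":[0,0,0],"hand":1},{"travel":[0,0,0],"rot":[0,0,-0.0192],"hand":1},{"travel":[0,0,0],"rot":[0,0,-0.0192],"hand":1},{"travel":[0,0,0],"rot":[0,0,-0.0192],"hand":1},{"travel":[0,0,0],"rot":[0,0,-0.0192],"hand":1},{"travel":[0,0,0],"rot":[0,0,-0.0192],"hand":1},{"travel":[0,0,0],"rot":[0,0,-0.0192],"hand":1},{"travel":[0,0,0],"rot":[0,0,-0.0192],"hand":1},{"travel":[0,0,0],"rot":[0,0,-0.0192],"hand":1}]}}

```text
clock: 20.7
position: [469.4, 56.1, 221.7]
ee_rot: [0.986, -0.164, 0.0, -0.0]
contact_force: [-0.8, 0.1, -0.4]
gripper_width: 85.0
grasp_force: 0.0
```

Call:
{"fn": "servo_tool", "kwargs": {"motion": [{"travel":[0,0,0],"rot":[0,0,-0.0192],"hand":1},{"travel":[0,0,0],"rot":[0,0,-0.0192],"hand":1},{"travel":[0,0,0],"rot":[0,0,0],"hand":1},{"travel":[0,0,0],"rot":[0,0,0],"hand":1},{"travel":[0,0,0],"rot":[0,0,0],"hand":1}]}}

```text
clock: 21.12
position: [469.5, 56.2, 221.4]
ee_rot: [0.999, -0.049, 0.0, -0.0]
contact_force: [0.4, 0.8, -0.1]
gripper_width: 85.3
grasp_force: 0.0
```

```bash
python3 top.py 4; cat > intray.py <<'E'
from tray import *
shift(468,56.5,111);tray()
p,X=cloud('scene')
m=(abs(X[...,0]-465)<110)&(abs(X[...,1]-327)<90)&(cv2.cvtColor(p,cv2.COLOR_RGB2HSV)[...,1]<75)&(X[...,2]>16)&(X[...,2]<60)
k,L,st,_=cv2.connectedComponentsWithStats(m.astype(np.uint8))
for i in range(1,k):
    if st[i,4]>60: print(st[i,4],np.nanmedian(X[L==i][:,2]),rect(X[L==i][:,:2])[:3])
E
python3 intray.py
```

```text
top z 125.6062890401735
(array([468. ,  56.6]), array([37.9, 56.2]), 84.7, [[438.0, 40.0], [494.0, 35.0], [498.0, 73.0], [442.0, 78.0]]) area px 3341 fill 2092.2136434148415
walls (array([467.8,  56.6]), array([50.4, 69.6]), 84.4)
corner -1 -1 193
corner -1 1 197
corner 1 -1 223
corner 1 1 225
pos [469.4  56.2 221.3] tool x yaw -5.5 width 85.6
travel frac [-0.0061 -0.0007  0.4411]
scene [465.3 325.9] [181.  131.4] long axis 15.6
side [463.8 327.9] [179.2 130.3] long axis 15.3
411 19.46785542214388 (array([431.4, 290.1]), array([39.2, 55.3]), 14.0)
503 28.82690950003495 (array([408.4, 349.4]), array([54.7, 56.7]), 14.5)
449 19.453837924193664 (array([522.3, 321.1]), array([38.6, 55.8]), 15.2)
```

View pics/m4.png

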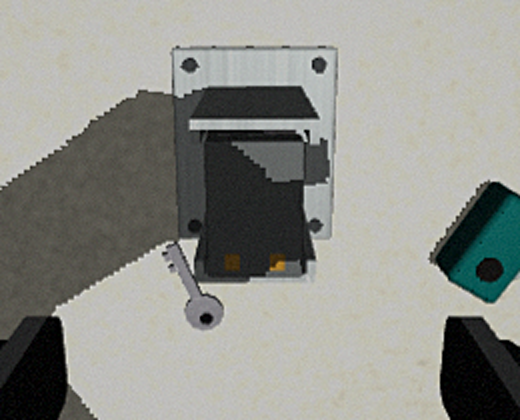

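The fourth pack has all four corners present and its contacts at the bottom (232,262 and 277,264), so it is sound. I'll grasp it, turn to the box axes and carry it to the shelf.

Call:
{"fn": "servo_tool", "kwargs": {"motion": [{"travel":[-0.006,0,0.13],"rot":[0,0,0],"hand":1},{"travel":[0,0,0.13],"rot":[0,0,0],"hand":1},{"travel":[0,0,0.13],"rot":[0,0,0],"hand":1},{"travel":[0,0,0.05],"rot":[0,0,0],"hand":1},{"travel":[0,0,0],"rot":[0,0,0],"hand":1},{"travel":[0,0,0],"rot":[0,0,0],"hand":0},{"travel":[0,0,0],"rot":[0,0,0],"hand":0},{"travel":[0,0,0],"rot":[0,0,0],"hand":0},{"travel":[0,0,0],"rot":[0,0,0],"hand":0},{"travel":[0,0,0],"rot":[0,0,0],"hand":0}]}}

```text
clock: 22.15
position: [468.7, 56.6, 112.2]
ee_rot: [0.999, -0.047, 0.001, -0.001]
contact_force: [1.6, -0.2, 0.6]
gripper_width: 36.1
grasp_force: 64.1
```

Call:
{"fn": "servo_tool", "kwargs": {"motion": [{"travel":[0,0,0],"rot":[0,0,0],"hand":0},{"travel":[0,0,0],"rot":[0,0,0],"hand":0},{"travel":[0,0,-0.04],"rot":[0,0,0],"hand":0},{"travel":[0,0,-0.08],"rot":[0,0,0],"hand":0},{"travel":[0,0,-0.12],"rot":[0,0,0],"hand":0},{"travel":[0,0,-0.12],"rot":[0,0,0],"hand":0},{"travel":[0,0,0],"rot":[0,0,0.0194],"hand":0},{"travel":[0,0,0],"rot":[0,0,0.0194],"hand":0},{"travel":[0,0,0],"rot":[0,0,0.0194],"hand":0},{"travel":[0,0,0],"rot":[0,0,0.0194],"hand":0}]}}

```text
clock: 22.98
position: [467.6, 56.1, 201.1]
ee_rot: [0.957, -0.29, -0.0, -0.0]
contact_force: [0.4, 0.5, -1.4]
gripper_width: 36.2
grasp_force: 64.2
```

Call:
{"fn": "servo_tool", "kwargs": {"motion": [{"travel":[0,0,0],"rot":[0,0,0.0194],"hand":0},{"travel":[0,0,0],"rot":[0,0,0.0194],"hand":0},{"travel":[0,0,0],"rot":[0,0,0.0194],"hand":0},{"travel":[0,0,0],"rot":[0,0,0.0194],"hand":0},{"travel":[0,0,0],"rot":[0,0,0.0194],"hand":0},{"travel":[0,0,0],"rot":[0,0,0.0194],"hand":0},{"travel":[0,0,0],"rot":[0,0,0.0194],"hand":0},{"travel":[0,0,0],"rot":[0,0,0.0194],"hand":0},{"travel":[0,0,0],"rot":[0,0,0.0194],"hand":0},{"travel":[0,0,0],"rot":[0,0,0],"hand":0}]}}

```text
clock: 23.82
position: [467.6, 56.1, 200.8]
ee_rot: [-0.667, 0.745, 0.0, -0.0]
contact_force: [1.2, 0.0, -0.9]
gripper_width: 36.2
grasp_force: 64.1
```

Call:
{"fn": "servo_tool", "kwargs": {"motion": [{"travel":[0.1463,-0.0666,0],"rot":[0,0,0],"hand":0},{"travel":[0.1463,-0.0666,0],"rot":[0,0,0],"hand":0},{"travel":[0.1463,-0.0666,0],"rot":[0,0,0],"hand":0},{"travel":[0.1463,-0.0666,0],"rot":[0,0,0],"hand":0},{"travel":[0.1463,-0.0666,0],"rot":[0,0,0],"hand":0},{"travel":[0.1463,-0.0666,0],"rot":[0,0,0],"hand":0},{"travel":[0.1463,-0.0666,0],"rot":[0,0,0],"hand":0},{"travel":[0,0,0],"rot":[0,0,0],"hand":0},{"travel":[0,0,0],"rot":[0,0,0],"hand":0},{"travel":[0,0,0],"rot":[0,0,0],"hand":0}]}}

```text
clock: 24.65
position: [555.5, -211.0, 200.4]
ee_rot: [-0.668, 0.744, 0.001, -0.0]
contact_force: [0.1, 0.5, -0.9]
gripper_width: 36.2
grasp_force: 64.1
```

```bash
python3 - <<'E'
from tray import *
shift(555.8,-210.7,105)
p,X=cloud("wrist");z=X[...,2]
cv2.imwrite('pics/b4.png',p[...,::-1])
m=(abs(z-100)<3)&(X[...,1]<-120)&(X[...,1]>-270);k,L,st,_=cv2.connectedComponentsWithStats(m.astype(np.uint8))
for i in range(1,k):
    if st[i,4]>300: print(st[i,4],np.nanmedian(z[L==i]),rect(X[L==i][:,:2]))
E
```

```text
pos [ 555.5 -211.   200.4] tool x yaw -96.2 width 36.2
travel frac [-0.0011 -0.0017  0.3815]
11107 100.50234913459785 (array([ 557.2, -207.3]), array([ 92. , 150.4]), 83.7, [[477.0, -245.0], [627.0, -261.0], [637.0, -170.0], [488.0, -153.0]])
```

View pics/b4.png

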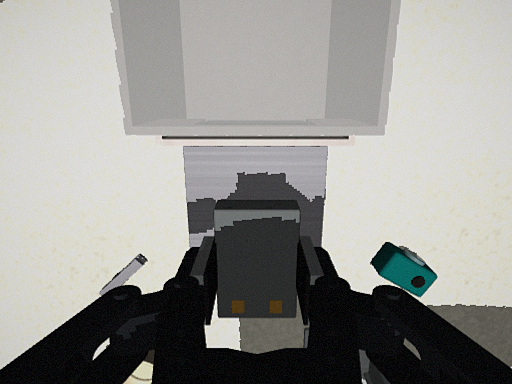

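The wrist view shows the pack held level between the fingers, contacts at the rear (237,306 and 275,306) and lined up with the shelf (183–327) and flap (y≈140). Now I'll set it down.

Call:
{"fn": "servo_tool", "kwargs": {"motion": [{"travel":[0,0,0.14],"rot":[0,0,0],"hand":0},{"travel":[0,0,0.14],"rot":[0,0,0],"hand":0},{"travel":[0,0,0.06],"rot":[0,0,0],"hand":0},{"travel":[0,0,0.04],"rot":[0,0,0],"hand":0},{"travel":[0,0,0],"rot":[0,0,0],"hand":0},{"travel":[0,0,0],"rot":[0,0,0],"hand":0},{"travel":[0,0,0],"rot":[0,0,0],"hand":0.7},{"travel":[0,0,0],"rot":[0,0,0],"hand":0.7},{"travel":[0,0,0],"rot":[0,0,0],"hand":0.7},{"travel":[0,0,0],"rot":[0,0,0],"hand":0.7}]}}

```text
clock: 25.53
position: [556.5, -211.0, 107.0]
ee_rot: [-0.668, 0.744, -0.001, 0.001]
contact_force: [0.4, -1.1, -0.3]
gripper_width: 59.6
grasp_force: 0.0
```

Call:
{"fn": "servo_tool", "kwargs": {"motion": [{"travel":[0,0,-0.1],"rot":[0,0,0],"hand":0.7},{"travel":[0,0,-0.1],"rot":[0,0,0],"hand":0.7},{"travel":[-0.1,0,0],"rot":[0,0,0],"hand":0},{"travel":[-0.1,0,0],"rot":[0,0,0],"hand":0},{"travel":[0,0,0],"rot":[0,0,0],"hand":0},{"travel":[0,0,0],"rot":[0,0,0],"hand":0},{"travel":[0,0,0],"rot":[0,0,0],"hand":0},{"travel":[0,0,0],"rot":[0,0,0],"hand":0}]}}

```text
clock: 26.2
position: [561.4, -161.8, 156.0]
ee_rot: [-0.667, 0.745, 0.0, -0.0]
contact_force: [-0.2, -0.2, 0.3]
gripper_width: -0.2
grasp_force: 0.0
```

```bash
cat > shelf.py <<'E'
from tray import *
shift(555.8+5.2,-210.7+46.7,104)   # push start
p,X=cloud("wrist");z=X[...,2]
m=(z>108)&(z<120)&(X[...,1]<-130)&(X[...,1]>-262)&(abs(X[...,0]-556)<60);k,L,st,_=cv2.connectedComponentsWithStats(m.astype(np.uint8))
for i in range(1,k):
    if st[i,4]>150: print('on shelf',st[i,4],np.nanmedian(z[L==i]),rect(X[L==i][:,:2]))
E
python3 shelf.py
```

```text
pos [ 561.4 -161.8  156. ] tool x yaw -96.3 width -0.2
travel frac [0.0088 0.0004 0.2079]
on shelf 389 114.73061111884488 (array([ 521.9, -259.7]), array([ 2.8, 52.2]), 82.3, [[496.0, -258.0], [548.0, -265.0], [548.0, -262.0], [496.0, -255.0]])
on shelf 6491 115.49579167243299 (array([ 557.8, -208.3]), array([55.6, 38.1]), 83.7, [[536.0, -234.0], [574.0, -238.0], [580.0, -183.0], [542.0, -179.0]])
```

Call:
{"fn": "servo_tool", "kwargs": {"motion": [{"travel":[0,0,0.1],"rot":[0,0,0],"hand":0},{"travel":[0,0,0.1],"rot":[0,0,0],"hand":0},{"travel":[0,0,0.007],"rot":[0,0,0],"hand":0},{"travel":[0,0,0],"rot":[0,0,0],"hand":0},{"travel":[0.04,0,0],"rot":[0,0,0],"hand":0},{"travel":[0.04,0,0],"rot":[0,0,0],"hand":0},{"travel":[0.04,0,0],"rot":[0,0,0],"hand":0},{"travel":[0.04,0,0],"rot":[0,0,0],"hand":0},{"travel":[0.04,0,0],"rot":[0,0,0],"hand":0},{"travel":[0.04,0,0],"rot":[0,0,0],"hand":0}]}}

```text
clock: 27.08
position: [555.2, -222.0, 105.0]
ee_rot: [-0.667, 0.745, -0.0, 0.001]
contact_force: [0.3, 1.5, 1.6]
gripper_width: 0.0
grasp_force: 1.0
```

Call:
{"fn": "servo_tool", "kwargs": {"motion": [{"travel":[0.04,0,0],"rot":[0,0,0],"hand":0},{"travel":[0.04,0,0],"rot":[0,0,0],"hand":0},{"travel":[0.02,0,0],"rot":[0,0,0],"hand":0},{"travel":[0.008,0,0],"rot":[0,0,0],"hand":0},{"travel":[0,0,0],"rot":[0,0,0],"hand":0},{"travel":[0,0,0],"rot":[0,0,0],"hand":0}]}}

```text
clock: 27.58
position: [551.9, -247.7, 104.1]
ee_rot: [-0.668, 0.744, 0.0, -0.0]
contact_force: [0.0, 0.5, -0.7]
gripper_width: 0.2
grasp_force: 0.0
```

```bash
python3 shelf.py; python3 - <<'E'
from h import *
p,_=get_image("wrist");cv2.imwrite('pics/b5.png',p[...,::-1])
E
```

```text
pos [ 551.9 -247.7  104.1] tool x yaw -96.2 width 0.2
travel frac [-3.367e-01  3.000e-04  5.000e-04]
```

View pics/b5.png

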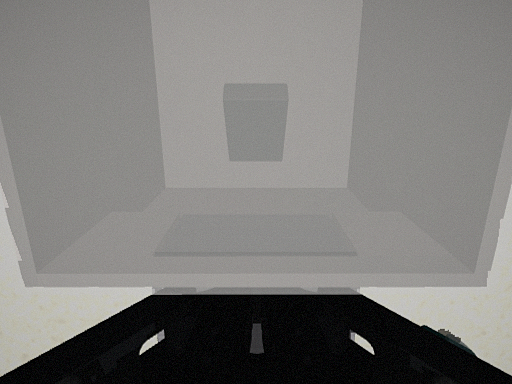

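The pack lies on the floor inside the box (255,122), the shelf is empty and the flap is shut. Back to the magazine.

Call:
{"fn": "servo_tool", "kwargs": {"motion": [{"travel":[-0.1,0,0],"rot":[0,0,0],"hand":0},{"travel":[0,0,-0.16],"rot":[0,0,0],"hand":0},{"travel":[0,0,-0.16],"rot":[0,0,0],"hand":1},{"travel":[0,0,-0.16],"rot":[0,0,0],"hand":1},{"travel":[-0.134,0.058,0],"rot":[0,0,0],"hand":1},{"travel":[-0.134,0.058,0],"rot":[0,0,0],"hand":1},{"travel":[-0.134,0.058,0],"rot":[0,0,0],"hand":1},{"travel":[-0.134,0.058,0],"rot":[0,0,0],"hand":1},{"travel":[-0.134,0.058,0],"rot":[0,0,0],"hand":1},{"travel":[-0.134,0.058,0],"rot":[0,0,0],"hand":1}]}}

```text
clock: 28.52
position: [489.2, -11.8, 224.6]
ee_rot: [-0.668, 0.744, -0.0, 0.0]
contact_force: [0.6, 1.2, -0.9]
gripper_width: 85.4
grasp_force: 0.0
```

Call:
{"fn": "servo_tool", "kwargs": {"motion": [{"travel":[-0.134,0.058,0],"rot":[0,0,0],"hand":1},{"travel":[-0.134,0.058,0],"rot":[0,0,0],"hand":1},{"travel":[0,0,0],"rot":[0,0,-0.0194],"hand":1},{"travel":[0,0,0],"rot":[0,0,-0.0194],"hand":1},{"travel":[0,0,0],"rot":[0,0,-0.0194],"hand":1},{"travel":[0,0,0],"rot":[0,0,-0.0194],"hand":1},{"travel":[0,0,0],"rot":[0,0,-0.0194],"hand":1},{"travel":[0,0,0],"rot":[0,0,-0.0194],"hand":1},{"travel":[0,0,0],"rot":[0,0,-0.0194],"hand":1},{"travel":[0,0,0],"rot":[0,0,-0.0194],"hand":1}]}}

```text
clock: 29.35
position: [468.3, 56.5, 224.4]
ee_rot: [0.94, -0.342, 0.0, -0.0]
contact_force: [-0.5, -0.3, -0.1]
gripper_width: 85.3
grasp_force: 0.0
```

Call:
{"fn": "servo_tool", "kwargs": {"motion": [{"travel":[0,0,0],"rot":[0,0,-0.0194],"hand":1},{"travel":[0,0,0],"rot":[0,0,-0.0194],"hand":1},{"travel":[0,0,0],"rot":[0,0,-0.0194],"hand":1},{"travel":[0,0,0],"rot":[0,0,-0.0194],"hand":1},{"travel":[0,0,0],"rot":[0,0,-0.0194],"hand":1},{"travel":[0,0,0],"rot":[0,0,0],"hand":1},{"travel":[0,0,0],"rot":[0,0,0],"hand":1},{"travel":[0,0,0],"rot":[0,0,0],"hand":1}]}}

```text
clock: 30.02
position: [468.5, 56.4, 224.4]
ee_rot: [0.999, -0.048, 0.0, -0.0]
contact_force: [0.6, 0.1, -1.4]
gripper_width: 85.4
grasp_force: 0.0
```

```bash
python3 top.py 5;python3 intray.py
```

```text
top z 125.91481670384063
(array([467.9,  56.7]), array([38. , 56.4]), 85.1, [[438.0, 40.0], [494.0, 35.0], [498.0, 73.0], [441.0, 78.0]]) area px 2911 fill 1990.4393764287233
walls (array([468. ,  56.6]), array([50.9, 69.3]), 84.5)
corner -1 -1 188
corner -1 1 190
corner 1 -1 0
corner 1 1 223
pos [468.5  56.3 224.4] tool x yaw -5.5 width 85.6
travel frac [-0.0019 -0.0007  0.4534]
scene [465.  326.6] [181.3 129.1] long axis 15.2
side [464.1 327.2] [179.5 132.1] long axis 15.2
410 19.44972474591409 (array([431.6, 290.3]), array([40.3, 55.1]), 12.7)
504 29.100405888007217 (array([409.6, 349.6]), array([52.7, 56.7]), 14.8)
460 19.496891173471184 (array([522.2, 321. ]), array([39.3, 55.8]), 15.3)
```

View pics/m5.png

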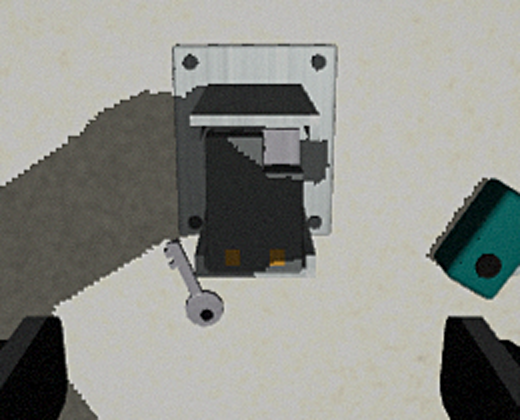

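This is the last pack, with its upper-right corner missing (282,148) and the bare plate showing beneath: damaged. I'll grasp it for the tray.

Call:
{"fn": "servo_tool", "kwargs": {"motion": [{"travel":[-0.01,0,0.13],"rot":[0,0,0],"hand":1},{"travel":[0,0,0.13],"rot":[0,0,0],"hand":1},{"travel":[0,0,0.13],"rot":[0,0,0],"hand":1},{"travel":[0,0,0.06],"rot":[0,0,0],"hand":1},{"travel":[0,0,0],"rot":[0,0,0],"hand":1},{"travel":[0,0,0],"rot":[0,0,0],"hand":0},{"travel":[0,0,0],"rot":[0,0,0],"hand":0},{"travel":[0,0,0],"rot":[0,0,0],"hand":0},{"travel":[0,0,0],"rot":[0,0,0],"hand":0},{"travel":[0,0,0],"rot":[0,0,0],"hand":0}]}}

```text
clock: 31.05
position: [466.8, 56.8, 113.0]
ee_rot: [0.999, -0.047, 0.001, -0.001]
contact_force: [0.5, 0.3, 0.6]
gripper_width: 35.8
grasp_force: 64.8
```

Call:
{"fn": "servo_tool", "kwargs": {"motion": [{"travel":[0,0,0],"rot":[0,0,0],"hand":0},{"travel":[0,0,0],"rot":[0,0,0],"hand":0},{"travel":[0,0,-0.04],"rot":[0,0,0],"hand":0},{"travel":[0,0,-0.08],"rot":[0,0,0],"hand":0},{"travel":[0,0,-0.12],"rot":[0,0,0],"hand":0},{"travel":[0,0,-0.12],"rot":[0,0,0],"hand":0},{"travel":[0,0,0],"rot":[0,0,0.0192],"hand":0},{"travel":[0,0,0],"rot":[0,0,0.0192],"hand":0},{"travel":[0,0,0],"rot":[0,0,0.0192],"hand":0},{"travel":[0,0,0],"rot":[0,0,0.0192],"hand":0}]}}

```text
clock: 31.88
position: [465.6, 56.3, 201.9]
ee_rot: [0.958, -0.288, -0.0, -0.0]
contact_force: [0.0, 0.3, -0.2]
gripper_width: 36.1
grasp_force: 64.9
```

Call:
{"fn": "servo_tool", "kwargs": {"motion": [{"travel":[0,0,0],"rot":[0,0,0.0192],"hand":0},{"travel":[0,0,0],"rot":[0,0,0.0192],"hand":0},{"travel":[0,0,0],"rot":[0,0,0.0192],"hand":0},{"travel":[0,0,0],"rot":[0,0,0.0192],"hand":0},{"travel":[0,0,0],"rot":[0,0,0.0192],"hand":0},{"travel":[0,0,0],"rot":[0,0,0.0192],"hand":0},{"travel":[0,0,0],"rot":[0,0,0],"hand":0},{"travel":[0,0,0],"rot":[0,0,0],"hand":0},{"travel":[0,0,0],"rot":[0,0,0],"hand":0}]}}

```text
clock: 32.63
position: [465.9, 56.4, 201.7]
ee_rot: [0.796, -0.605, -0.0, 0.0]
contact_force: [0.1, -0.6, -0.5]
gripper_width: 36.4
grasp_force: 64.8
```

```bash
python3 tray.py 6 0 200
```

```text
scene [465.  326.6] [180.6 129.3] long axis 15.3
side [464.9 328.1] [178.3 131.1] long axis 15.7
want tool x yaw -74.46130847930908
pos [465.9  56.4 201.7] tool x yaw -74.5 width 36.2
travel frac [-1.0456 -0.3103  0.0069]
```

Call:
{"fn": "servo_tool", "kwargs": {"motion": [{"travel":[-0.1494,-0.0443,0],"rot":[0,0,0],"hand":0},{"travel":[-0.1494,-0.0443,0],"rot":[0,0,0],"hand":0},{"travel":[-0.1494,-0.0443,0],"rot":[0,0,0],"hand":0},{"travel":[-0.1494,-0.0443,0],"rot":[0,0,0],"hand":0},{"travel":[-0.1494,-0.0443,0],"rot":[0,0,0],"hand":0},{"travel":[-0.1494,-0.0443,0],"rot":[0,0,0],"hand":0},{"travel":[-0.1494,-0.0443,0],"rot":[0,0,0],"hand":0},{"travel":[0,0,0],"rot":[0,0,0],"hand":0},{"travel":[0,0,0],"rot":[0,0,0],"hand":0},{"travel":[0,0,0],"rot":[0,0,0],"hand":0}]}}

```text
clock: 33.57
position: [470.8, 328.9, 201.3]
ee_rot: [0.796, -0.605, -0.0, 0.001]
contact_force: [-0.1, -0.4, -1.0]
gripper_width: 35.9
grasp_force: 64.9
```

```bash
python3 tray.py 6 0 23; python3 - <<'E'
from h import *
p,X=cloud("wrist");cv2.imwrite('pics/t5.png',p[...,::-1])
E
```

```text
scene [465.2 327.1] [181.5 129. ] long axis 15.2
side [464.7 327.9] [177.8 130.6] long axis 15.0
want tool x yaw -74.87849807739258
pos [471.1 328.  201.8] tool x yaw -74.6 width 36.3
travel frac [-4.600e-03 -1.000e-04  7.151e-01]
```

View pics/t5.png

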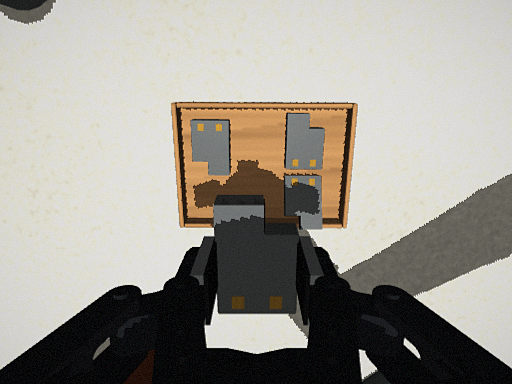

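The tray view shows two packs flat at (210,145) and (303,142), the third at (303,200) resting on the near wall, and a free middle lane. I'll lower the last one into that lane.

Call:
{"fn": "servo_tool", "kwargs": {"motion": [{"travel":[0,0,0.15],"rot":[0,0,0],"hand":0},{"travel":[0,0,0.15],"rot":[0,0,0],"hand":0},{"travel":[0,0,0.15],"rot":[0,0,0],"hand":0},{"travel":[0,0,0.15],"rot":[0,0,0],"hand":0},{"travel":[0,0,0.08],"rot":[0,0,0],"hand":0},{"travel":[0,0,0.035],"rot":[0,0,0],"hand":0},{"travel":[0,0,0],"rot":[0,0,0],"hand":0},{"travel":[0,0,0],"rot":[0,0,0],"hand":0},{"travel":[0,0,0],"rot":[0,0,0],"hand":0},{"travel":[0,0,0],"rot":[0,0,0],"hand":0.55}]}}

```text
clock: 34.55
position: [472.3, 330.1, 25.3]
ee_rot: [0.796, -0.606, 0.0, -0.002]
contact_force: [-0.1, 0.6, -0.1]
gripper_width: 46.2
grasp_force: 0.0
```

Call:
{"fn": "servo_tool", "kwargs": {"motion": [{"travel":[0,0,0],"rot":[0,0,0],"hand":0.55},{"travel":[0,0,0],"rot":[0,0,0],"hand":0.55},{"travel":[0,0,-0.08],"rot":[0,0,0],"hand":0.55},{"travel":[0,0,-0.16],"rot":[0,0,0],"hand":0.55},{"travel":[0,0,-0.16],"rot":[0,0,0],"hand":1},{"travel":[0,0,-0.16],"rot":[0,0,0],"hand":1},{"travel":[0,0,-0.16],"rot":[0,0,0],"hand":1},{"travel":[0,0,0],"rot":[0,0,0],"hand":1},{"travel":[0,0,0],"rot":[0,0,0],"hand":1},{"travel":[0,0,0],"rot":[0,0,0],"hand":1}]}}

```text
clock: 35.38
position: [470.7, 328.9, 203.3]
ee_rot: [0.796, -0.606, -0.0, -0.0]
contact_force: [0.7, -0.5, -0.7]
gripper_width: 85.3
grasp_force: 0.0
```

```bash
python3 - <<'E'
from tray import *
t=tray();a=np.deg2rad(t[2]);shift(t[0],t[1],200)
p,X=cloud("wrist");cv2.imwrite('pics/t6.png',p[...,::-1]);z=X[...,2]
m=(z>8)&(z<60)&(cv2.cvtColor(p,cv2.COLOR_RGB2HSV)[...,1]<75)&(np.hypot(X[...,0]-t[0],X[...,1]-t[1])<115)
k,L,st,_=cv2.connectedComponentsWithStats(m.astype(np.uint8))
for i in range(1,k):
    if st[i,4]>150:
        P=X[L==i];d=P[:,:2].mean(0)-t[:2]
        print(st[i,4],'z',np.nanpercentile(P[:,2],[5,50,95]).round(1),'tray xy',round(d[0]*np.cos(a)+d[1]*np.sin(a),1),round(-d[0]*np.sin(a)+d[1]*np.cos(a),1),rect(P[:,:2])[1:3])
E
```

```text
scene [464.9 327. ] [181.5 128.7] long axis 15.2
side [464.6 328.3] [177.7 130.4] long axis 15.1
pos [470.4 328.4 201.7] tool x yaw -74.6 width 85.7
travel frac [-0.0031  0.0228  0.0068]
1769 z [19.2 20.5 21.7] tray xy -40.1 -27.7 (array([37.6, 55.5]), 14.4)
1749 z [19.3 20.5 21.7] tray xy 52.1 -23.6 (array([37.8, 55.4]), 14.7)
1668 z [19.1 20.5 21.7] tray xy 9.9 0.4 (array([37.5, 55.6]), 14.5)
1736 z [19.7 29.5 39.6] tray xy -42.3 31.2 (array([38. , 56.5]), 15.4)
```

View pics/t6.png

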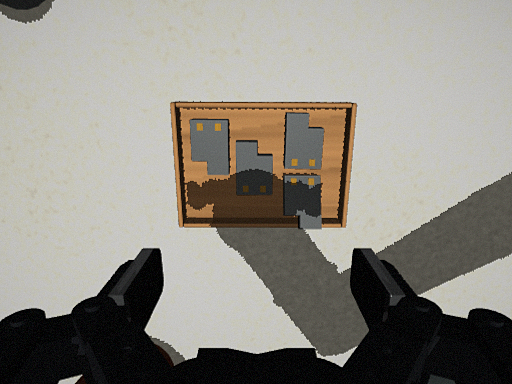

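All four damaged packs are in the tray: three flat, and one leaning on the wall with its centre well inside and its height about 22 mm. Last, I'll check that the magazine is empty and the bystanders haven't moved.

```bash
python3 - <<'E'
from h import *
f=np.load('pics/scene0.npz')
p,X=cloud("scene");_,X0=cloud("scene",f['p'],f['d'])
c=np.hypot(X[...,0]-468,X[...,1]-56.5)<12;c&=X[...,2]>80
print('mag top z',np.nanmedian(X[...,2][c]))
for n,lo,hi,zl in(("canister",(690,170),(790,290),40),("bowl",(660,-50),(810,110),25),("light",(350,-120),(440,-20),8),("key1",(350,80),(410,135),2),("peg",(680,-135),(775,-55),6)):
    r=[]
    for Y in(X0,X):
        m=(Y[...,0]>lo[0])&(Y[...,0]<hi[0])&(Y[...,1]>lo[1])&(Y[...,1]<hi[1])&(Y[...,2]>zl);r.append(Y[m].mean(0).round(0))
    print(n,*r)
cv2.imwrite('pics/end.png',cv2.resize(p[:,:,::-1],(768,576)))
E
```

```text
mag top z 115.683821618096
canister [735. 218. 100.] [735. 218. 100.]
bowl [689.  13. 305.] [728.  23.  42.]
light [405. -69.  27.] [405. -69.  27.]
key1 [379. 103.   4.] [380. 104.   4.]
peg [729. -92.  12.] [729. -92.  12.]
```

View pics/end.png

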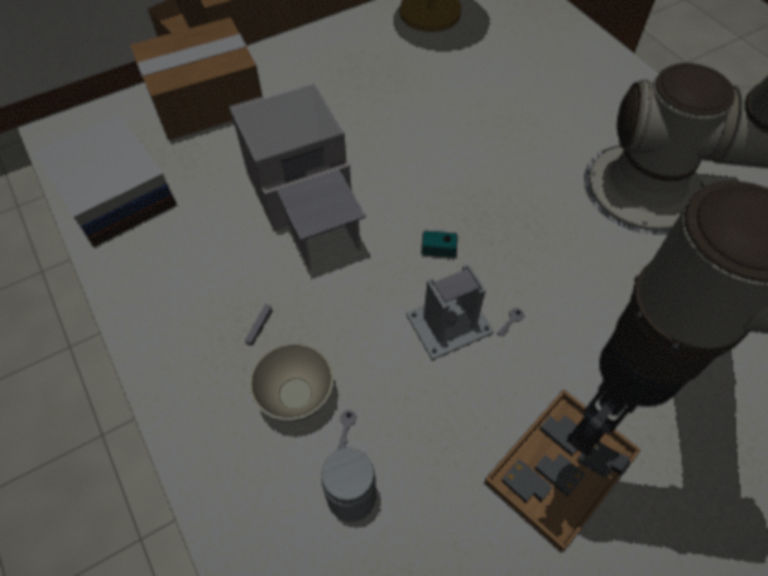

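The magazine is empty (plate at 116 mm), the flap is shut at (302,160), and the bystanders are where they started.

```bash
python3 -c "
from bench import *
print(job_done())"
```

```text
the job is handed in; nothing more can be done
None
```

I emptied the magazine and handed the job in, though no verdict came back: the one sound pack is in the collection box with the flap shut, the four damaged packs are in the key tray (one leaning on the tray wall), and the other things look where they were.

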